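Lock the index head with its cam plunger

ROBOT

A 6-joint arm with a two-finger parallel gripper is mounted at the origin on the work surface. World frame = base frame: x ahead of the robot, y to its left, z up, the work surface at z = 0. Lengths are in m, angles in degrees, forces in N, time in s.
With the tool pointing down it reaches from about 0.4 to 0.825 m from the base axis. Payload 7 kg.
Tool frame: the origin (TCP) lies at the very end of the fingers, on their centre line; the grasp point (between the pads) lies 19 mm behind it (ctrl.grip_point_offset is the distance from the TCP to the grasp point, in m); x points along the fingers, z is the direction in which the jaws open and shut, and the axes are right-handed (so a half turn about x gives the same grasp; the last joint's range is limited). The gripper opens to 88 mm and grips with 3 to 60 N. Pads are 19 mm wide; open, the fingers measure 130 mm over their backs; the gripper's body (78 mm by 193 mm) begins 47 mm behind the grasp point.
Start: joints at [89.444, 20.546, 0.682, 0, -70.136, -16.507], TCP at [0.198, 0.645, 0.227] pointing down, gripper open.
Joint ranges: [-176.03, 176.03], [-82.01, 121.73], [-58.28, 71.71], [-173.87, 95.51], [-174.79, -0.11], [-173.66, 173.66]. Speed limits (degrees/s): [136.94, 136.94, 172.46, 180, 180, 180].

INTERFACE

Orientations are given as [roll, pitch, yaw] about the fixed x, y, z axes, in that order (R = Rz(yaw) Ry(pitch) Rx(roll)).
In Python, from plant import get_obs, snapshot, calibration, close_job, ctrl gives the robot as it stands.
- The arm moves only by the tool move_arm, never from a script. Its argument "commands" is a list that holds one entry, the list of rows, each a list of 4 numbers: the shift along the tool's x, y, z in cm, then the turn about the tool's x in rad. In form: [[[dx, dy, dz, spin], ...]]. A call has 1 to 8 rows; each row shifts and turns the commanded pose from where the row before left it, along the tool's axes as they then stand; what a row does not reach is not made up. A row lasts 1/10 s, in which the tool goes at most 50 mm and 8.59 degrees, less where a joint would pass 70% of its speed; a pose out of reach is approached as far as the arm can. A call with a gripper value outside its range is refused whole. "jaw" is the finger opening in cm, from 0 to 8.76, set as the call begins (left out, the last holds). The fingers move at their own pace and stop on an object; the grip force is fixed at half the most. Time passes only in rows, so rows that do not move let the fingers close. It gives the time, the measured TCP pose, the force and the opening at its end, in the units of the state.
- get_obs(): the state, without advancing time (a new reading comes with each control period).
- snapshot(name): name is "scene" or "top" or "wrist"; returns (picture, depth): 384x512x3 uint8, red, green, blue; 384x512 float32, m along the optical axis (not along the pixel's ray), 0 where there is no reading.
- calibration(name): a dict with "mtx" (3x3 intrinsics, pixels), "T" (4x4, takes a point from camera to world coordinates); the wrist camera has in their place "tool_from_camera" (4x4, takes a point from camera to tool coordinates, whose origin is the TCP and whose axes are the tool frame's). Camera axes: x right, y up, looking along -z (the intrinsics and any distortion apply to the point x, -y, -z); pixel columns grow to the right and rows downward; lengths in m; the calibration is good to about 2 mm. The wrist camera is an equidistant fisheye: a pixel r from the principal point sees the ray r / f radians off the axis. A picture is of the moment at which its call begins: read the wrist's pose just before it. calibration takes no time and is no camera call.
- close_job(): hands the job in, once; it reports no verdict.
The state is a dict: "clock": time; "joint_pos": joint angles; "qvel": joint speeds; "tau": joint torques, N m; "tool_pos": TCP position; "orientation": TCP orientation; "force": force on the tool from outside, world axes, zero at the start; "moment": the same for the moment, N m; "opening": finger opening in m.
Only numpy, scipy, OpenCV 4.12 (cv2) and the standard library are available. Lean on these libraries where they do the work, as an engineer would, in place of code of your own. Each camera call takes 0.05 s, during which the arm holds its last target. There are 200 camera calls.

TASK

Lock the index head so that the turned foot on it can be fluted: swing the plunger's lever out of its parking notch, over the hump of the cam and round against its stop, and turn the spindle by the crank knob until the index pin drops into a hole of the plate and the lever sits right down in its low notch. Go by feel: do not force the lever against its stop or drive the spindle on against the dropped pin. Leave the toadstools, the gouge and the mallet where they are.

Things in the scene. Friction and masses are not known exactly. Their poses are not given: they have to be found in the camera images.
- stand: grey cast base of the index head, bolted to the bench, 200 x 270 x 14 mm. Origin on the bench, on the upright spindle axis; z up. On its +y side a bracket carries the plunger. A turned wooden foot (55 mm wide, top 152 mm above the bench) stands on the spindle
- plate_center (a point): centre of the index plate's top face, on the spindle axis, 70 mm above the bench. Steel plate, 190 mm across, 8 holes 11 mm wide on an 86 mm radius, 45 degrees apart. It is clamped to the spindle at an arbitrary angle, so the holes cannot be reckoned from the crank; none lies under the pin at the start
- lever_axis (a point): point on the upright axis about which the lever turns: in the stand's frame x 0, y 86 mm, 136 mm above the bench
- lever_knob (a point): centre of the black ball (26 mm) on the end of the steel lever (rod 10 mm thick), 75 mm from the lever's axis; 148 mm above the bench parked, 152 on the hump, 144 with the pin riding on the plate, 136 in the low notch. Free room for fingers around the ball all along its swing, down to 100 mm above the bench
- lever (a joint): turn of the lever, rad, clockwise from above: 0 parked (towards the stand's -x), hump 0.35 to 0.5 (8 to 12 N at the ball to climb; past it the lever goes down easily), stop at 1.63 (towards the stand's +y). Short of 1.5 it stands on a ledge beside the low notch and cannot drop
- plunger (a joint): depth of the spring plunger (pin and lever move with it), m: 0 parked, -0.004 on the hump, 0.003 to 0.004 while the pin rides on the plate's face, 0.012 home, pin in a hole and lever in the low notch. The spring pushes down with 6 to 10 N
- crank_knob (a point): centre, half-way up, of the black upright crank knob, 22 mm thick, 44 mm tall (78 to 122 mm above the bench), free to spin on its stud, 64 mm from the spindle axis, at the start opposite the plunger. Turned either way, a hole comes within 0.7 rad; drag at the knob 2 to 9 N
- pin: round-nosed steel index pin, 8 mm, pointing down at the plate from under the bracket's arm. Origin on the lever's axis; its nose lies 61 mm above the origin. It may take 20 N; riding on the plate takes some 10 N of that
- cross_pin: steel cross pin, 6 mm, through the lever's hub, its ends riding on the brass cam sleeve 22 mm from the lever's axis. Origin on the lever's axis, 103 mm below the cross pin. It may take 80 N, spring and hump take up to 45; each N at the ball against the stop puts 3.4 N on it
- toadstool_a_center (a point): loose turned wooden toadstool, 98 mm tall, 72 mm across the cap; point half-way up
- toadstool_b_center (a point): smaller loose wooden toadstool, 78 mm tall, 58 mm across the cap; point half-way up
- gouge_center (a point): loose gouge lying along its x, 340 mm long, wooden handle 26 mm thick towards -x; point on its axis, 150 mm from the handle's end
- mallet_center (a point): loose wooden mallet, head 65 x 115 x 60 mm, handle 210 mm long towards its -x; point at the centre of the head

How it is judged (in metres and radians):
At the end, for the whole second after the job is handed in: The plunger is home (more than 10.5 of its 12 mm down: the pin is in a hole and the cross pin in the low notch), the lever is turned past 1.4 rad, and the pin is at rest (value of joint plunger above 0.0105 m and value of joint lever above 1.4 rad and linear speed of pin below 0.01 m/s); the robot touches nothing.
It fails at once if the lever was forced: more than 80 N on its cross pin (about 20 N at the lever's ball) (contact force between cross_pin and anything else above 80 N).
It fails at once if the spindle was driven against the index pin: more than 20 N on the pin (about 27 N at the crank knob) (contact force between pin and anything else above 20 N).
It fails at once if a toadstool was moved (distance of any of toadstool_a_center, toadstool_b_center from where it was at the start of the episode above 0.015 m).
It fails at once if the gouge or the mallet was moved (distance of any of gouge_center, mallet_center from where it was at the start of the episode above 0.015 m).
It also fails if it takes over 58 s, if anything falls off the work surface, if the arm or the gripper's body presses on something with over 40 N, if the wrist force passes 120 N, or if a joint passes its speed limit or range.

## Working session

There is one attempt and no reset: what is moved stays moved. The work goes in short steps, Python scripts to look and compute and a tool call to move; the robot and the scene stay as the last step left them, time stands still between calls to the robot, and variables do not carry over. Pictures are saved under pics/ and viewed, about 8 in all and at most 12, crops included, and the job is handed in when it is done.

Besides the shell and the picture viewer there is one more tool, called after "Request:" as name([rows], argument=value, ...), one row to a line, values as JSON. move_arm: Moves the arm, as the interface text tells. Its arguments: {"type":"object","properties":{"commands":{"type":"array"},"jaw":{"type":"number"}},"required":["commands"]}

```bash
ls; mkdir -p pics
python3 - <<'E'
from plant import *
import cv2,numpy as np
o=get_obs();print(o)
for n in("scene","top"):
    p,d=snapshot(n);cv2.imwrite(f"pics/{n}.png",p[:,:,::-1]);np.savez(f"{n}.npz",p=p,d=d,**calibration(n));print(n,calibration(n))
a=[cv2.imread(f"pics/{n}.png") for n in("scene","top")]
for n,i in zip(("scene","top"),a): cv2.imwrite(f"pics/{n}_b.png",cv2.resize(i,(800,600)))
print(calibration("wrist"))
E
```

```text
pics
{'clock': 0.0, 'joint_pos': array([ 8.94413233e+01,  2.05895777e+01,  6.34549987e-01, -2.22175843e-02,
       -7.01359720e+01, -1.65057036e+01]), 'qvel': array([ 0.07590994,  0.0671577 , -0.04148434,  0.06849922, -0.00592674,
        0.09000235]), 'tau': array([ 3.20988611e-04, -5.82713485e+01,  2.93054563e+01,  6.99708447e+00,
        6.95720402e-03, -1.49336333e-04]), 'tool_pos': array([0.19795877, 0.64480596, 0.22564296]), 'orientation': array([   3.58079872,   89.90663338, -103.49114752]), 'force': array([-0.39536076,  0.07100274, -0.07095441]), 'moment': array([-0.010663  , -0.00624495,  0.00898149]), 'opening': 0.08771424656757619}
scene {'mtx': array([[448.59619125,   0.        , 254.69972625],
       [  0.        , 448.59619125, 191.71313644],
       [  0.        ,   0.        ,   1.        ]]), 'T': array([[-0.4041475 , -0.52538287,  0.7487574 ,  1.42866548],
       [ 0.91462003, -0.22171775,  0.33809975,  0.40160016],
       [-0.01161901,  0.82147068,  0.57013237,  0.77578101],
       [ 0.        ,  0.        ,  0.        ,  1.        ]])}
top {'mtx': array([[355.12139
[... 213 characters left out ...]
0.99983545, -0.01674372, -0.00698001, -0.00933757],
       [-0.01012196,  0.19562651,  0.98062624,  1.21530497],
       [ 0.        ,  0.        ,  0.        ,  1.        ]])}
{'mtx': array([[297.31863964,   0.        , 260.27539007],
       [  0.        , 297.31863964, 190.42750285],
       [  0.        ,   0.        ,   1.        ]]), 'tool_from_camera': array([[ 4.02820390e-06,  2.65267702e-01, -9.64174801e-01,
        -1.58034593e-01],
       [-7.39591223e-04,  9.64174538e-01,  2.65267627e-01,
         7.16769390e-02],
       [ 9.99999726e-01,  7.12026668e-04,  2.00073556e-04,
        -3.57646195e-04],
       [ 0.00000000e+00,  0.00000000e+00,  0.00000000e+00,
         1.00000000e+00]])}
```

View pics/scene_b.png

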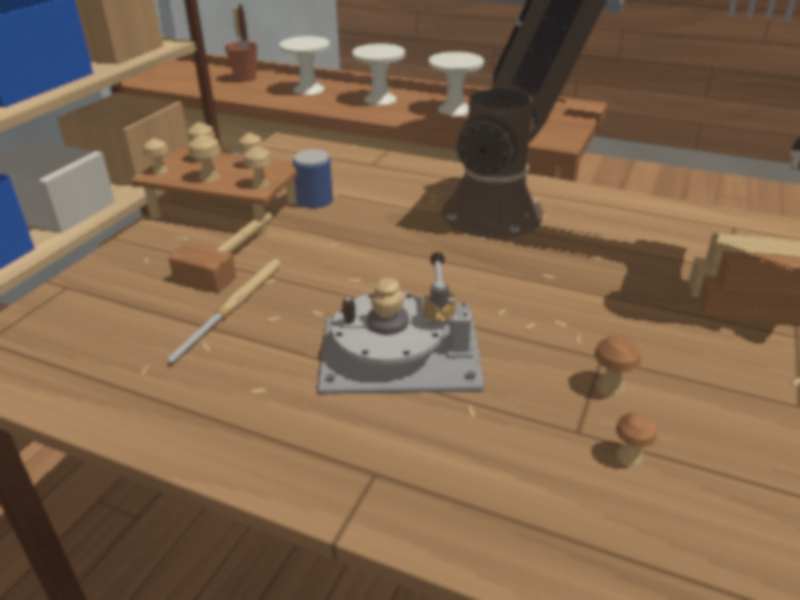

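View pics/top_b.png

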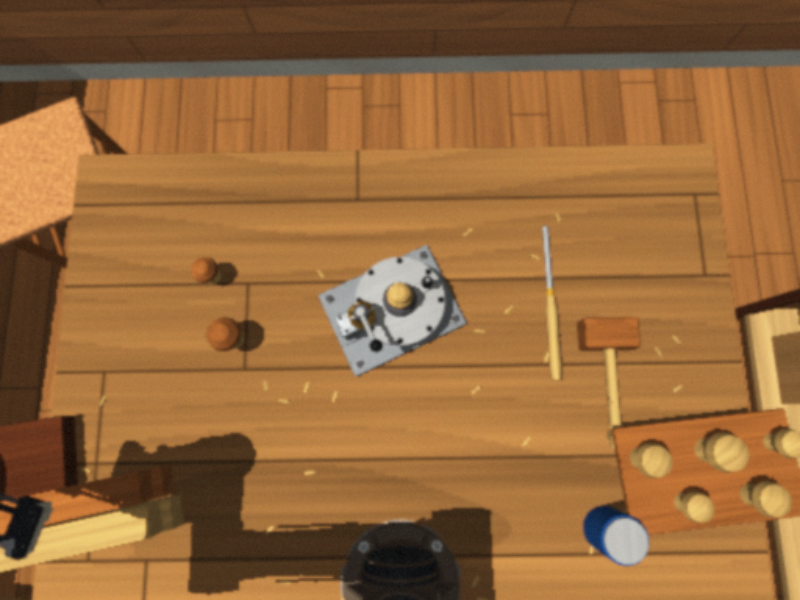

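Both views show the stand, its plunger on the robot's left. In the top view (800x600) the lever ball is at (376,345), the crank knob at (430,282), the foot at (399,293), and the plate corners at about (427,246), (467,322), (358,376) and (319,296). The loose objects are well clear. Next I measure from the masks.

```bash
cat > h.py <<'E'
import numpy as np,cv2
def load(n): return np.load(f"{n}.npz")
def ray(z,u,v,h):
    K,T=z["mtx"],z["T"];d=T[:3,:3]@np.array([(u-K[0,2])/K[0,0],-(v-K[1,2])/K[1,1],-1]);c=T[:3,3]
    return c+d*(h-c[2])/d[2]
E
python3 - <<'E'
from h import *
z=load("top");p=z["p"]
s=.64
for n,(u,v),h in [("foot",(399,290),.14),("crank",(430,282),.122),("ball",(376,345),.158)]: print(n,ray(z,u*s,v*s,h).round(3))
C=[ray(z,u*s,v*s,.014) for u,v in[(427,246),(467,322),(358,376),(319,296)]]
for a,b in zip(C,C[1:]+C[:1]): print(a.round(3),np.linalg.norm(b-a).round(3),np.degrees(np.arctan2(*(b-a)[[1,0]])).round(1))
print("ctr",np.mean(C,0))
g=p.max(2);m=((g<70)*255).astype(np.uint8)[150:245,195:305]
n,l,st,ce=cv2.connectedComponentsWithStats(m)
for i in range(1,n):
  if st[i,4]>2:print(st[i,4],ce[i]+[195,150],[ray(z,*(ce[i]+[195,150]),h)[:2].round(3) for h in(.07,.122,.148)])
cv2.imwrite("pics/topcrop.png",cv2.resize(p[150:245,195:305,::-1],None,fx=7,fy=6.3,interpolation=2))
z=load("scene")
for n,(u,v),h in [("ball",(437,259),.148),("crank",(349,311),.1)]: print("scene",n,ray(z,u*s,v*s,h).round(3))
E
```

```text
foot [ 0.575 -0.007  0.14 ]
crank [ 0.595 -0.07   0.122]
ball [0.465 0.039 0.158]
[ 0.703 -0.071  0.014] 0.193 -154.5
[ 0.529 -0.154  0.014] 0.264 115.4
[0.415 0.084 0.014] 0.197 25.9
[0.592 0.17  0.014] 0.266 -65.4
ctr [0.55964258 0.00726047 0.014     ]
3 [255.33333333 166.33333333] [array([ 0.656, -0.008]), array([ 0.642, -0.008]), array([ 0.635, -0.008])]
4 [273.5 173.5] [array([ 0.631, -0.068]), array([ 0.618, -0.065]), array([ 0.611, -0.064])]
140 [283.8        197.55714286] [array([ 0.549, -0.099]), array([ 0.54 , -0.095]), array([ 0.535, -0.093])]
23 [273.86956522 181.26086957] [array([ 0.604, -0.068]), array([ 0.592, -0.066]), array([ 0.586, -0.064])]
61 [263.3442623  193.31147541] [array([ 0.564, -0.033]), array([ 0.554, -0.032]), array([ 0.549, -0.031])]
4 [282.   191.25] [array([ 0.57 , -0.094]), array([ 0.56, -0.09]), array([ 0.555, -0.088])]
11 [235.63636364 200.63636364] [array([0.541, 0.058]), array([0.532, 0.055]), array([0.528, 0.054])]
5 [228.8 204.6] [array([0.529, 0.081]), array([0.52 , 0.077]), array([0.516, 0.075])]
6 [239.83333333 205.        ] [array([0.527, 0.045]), array([0.518, 0.042]), array([0.514, 0.041])]
33 [227.78787879 213.57575758] [array([0.499, 0.084]), array([0.492, 0.08 ]), array([0.488, 0.078])]
5 [255.2 218.2] [array([ 0.483, -0.005]), array([ 0.476, -0.005]), array([ 0.473, -0.005])]
38 [240.31578947 220.81578947] [array([0.475, 0.044]), array([0.469, 0.041]), array([0.466, 0.04 ])]
13 [260.53846154 223.        ] [array([ 0.467, -0.022]), array([ 0.461, -0.021]), array([ 0.458, -0.021])]
scene ball [0.467 0.042 0.148]
scene crank [ 0.603 -0.06   0.1  ]
```

View pics/topcrop.png

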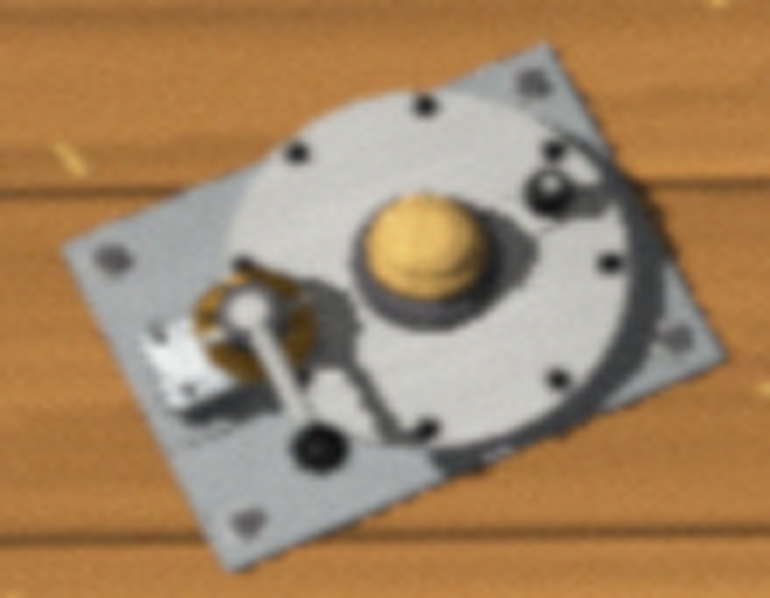

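```bash
cat >> h.py <<'E'
from scipy.spatial.transform import Rotation as Rn
def Rt(o): return Rn.from_euler('xyz',o["orientation"],degrees=True).as_matrix()
def jawdir(o): R=Rt(o); return np.degrees(np.arctan2(R[1,2],R[0,2]))
def go(o,x,y,z,jaw):
    R=Rt(o); d=np.array([x,y,z])-o["tool_pos"]; a=(jawdir(o)-jaw+90)%180-90
    return "tool cm",(R.T@d*100).round(2),"spin rad",np.radians(a).round(3),"down z",R[2,0].round(3)
E
python3 - <<'E'
from h import *
from plant import get_obs
from scipy.optimize import least_squares
z=load("top")
q=np.array([ray(z,195+x/7,150+y/6.3,.07)[:2] for x,y in[(425,105),(297,153),(553,150),(609,263),(558,380),(427,430),(243,265)]])
f=lambda p:np.r_[np.hypot(*(q-p[:2]).T)-.086]
s=least_squares(f,[.572,-.005]).x;a=np.degrees(np.arctan2(*(q-s)[:,::-1].T))
print(s,(f(s)*1000).round(1),a.round(1),(a%45).round(1))
print("foot c",[ray(z,195+430/7,150+260/6.3,.09)])
for x,y,h in[(320,448,.148),(549,193,.118),(249,308,.16)]:
  w=ray(z,195+x/7,150+y/6.3,h);print(w.round(4),np.hypot(*(w[:2]-s)),np.degrees(np.arctan2(*(w[:2]-s)[::-1])))
o=get_obs();print(Rt(o).round(3),jawdir(o))
print(go(o,.467,.041,.23,115.4))
E
```

```text
[ 0.56873614 -0.00828192] [ 0.4 -0.   0.2 -0.2  0.1  0.4  0.1] [  -0.6   44.5  -45.2  -90.2 -135.6  179.3   89. ] [44.4 44.5 44.8 44.8 44.4 44.3 44. ]
foot c [array([ 0.56741312, -0.0101227 ,  0.09      ])]
[0.4649 0.0388 0.148 ] 0.11404400022649629 155.60704682315395
[ 0.5953 -0.0645  0.118 ] 0.062180162903186106 -64.756858853635
[0.5313 0.0684 0.16  ] 0.08531754110832916 116.02896427625873
[[-0.     0.956 -0.294]
 [-0.002 -0.294 -0.956]
 [-1.     0.     0.002]] -107.07007897051251
('tool cm', array([-0.35, 43.44, 49.83]), 'spin rad', np.float64(-0.741), 'down z', np.float64(-1.0))
```

The fit is tight: hole radii agree within 0.4 mm, and the spindle is at (0.5687, -0.0083). Stand +y points along 115.5°. The holes lie at 44.5° + 45k, so a clockwise turn of about 19° brings one under the pin. Now I move above the lever ball.

Request:
move_arm([
  [[0, 3.1, 3.58, 0], [0, 3.1, 3.58, 0], [0, 3.1, 3.58, 0], [0, 3.1, 3.58, 0], [0, 3.1, 3.58, 0], [0, 3.1, 3.58, 0], [0, 3.1, 3.58, 0], [0, 3.1, 3.58, 0]],
])

```text
clock: 0.9
tool_pos: [0.3513, 0.2967, 0.2265]
orientation: [-116.8, 90.0, 136.2]
force: [1.6, 0.1, -0.2]
opening: 0.0878
```

Request:
move_arm([
  [[0, 3.1, 3.58, 0], [0, 3.1, 3.58, 0], [0, 3.1, 3.58, 0], [0, 3.1, 3.58, 0], [0, 3.1, 3.58, 0], [0, 3.0, 3.58, 0], [0, 0, 0, -0.14], [0, 0, 0, -0.14]],
])

```text
clock: 1.7
tool_pos: [0.465, 0.0371, 0.2261]
orientation: [-68.8, 89.9, -159.7]
force: [-0.0, -0.2, -0.7]
opening: 0.088
```

Request:
move_arm([
  [[0, 0, 0, -0.14], [0, 0, 0, -0.14], [0, 0, 0, -0.14], [0, 0, 0, -0.04], [0, 0, 0, 0], [0, 0, 0, 0]],
], jaw=4.4)

```text
clock: 2.3
tool_pos: [0.4648, 0.039, 0.2264]
orientation: [-104.8, 90.0, -169.5]
force: [0.3, -0.1, -0.4]
opening: 0.0468
```

```bash
cat > w.py <<'E'
from h import *
from plant import *
import sys
def shot(n,crop=None,f=1):
    o=get_obs();p,d=snapshot("wrist");np.savez(n+".npz",p=p,d=d,R=Rt(o),t=o["tool_pos"])
    cv2.imwrite(f"pics/{n}.png",cv2.resize(p[:,:,::-1],(800,600),interpolation=2));return o
def wray(n,u,v,h):
    z=np.load(n+".npz");c=calibration("wrist");K=c["mtx"];x,y=u-K[0,2],v-K[1,2];r=np.hypot(x,y);th=r/K[0,0]
    d=np.array([x/r*np.sin(th),-y/r*np.sin(th),-np.cos(th)]);T=c["tool_from_camera"]
    D=z["R"]@(T[:3,:3]@d);C=z["R"]@T[:3,3]+z["t"];return C+D*(h-C[2])/D[2]
E
python3 - <<'E'
from w import *
o=shot("w1");print(o["tool_pos"],o["force"],jawdir(o),o["clock"],o["opening"])
print(go(o,.4645,.038,.126,115.5))
E
```

```text
[0.46479353 0.03904705 0.22640734] [ 0.27750825 -0.08076513 -0.39445061] -64.75395807587823 2.3 0.04683705513757398
('tool cm', array([10.04, -0.07,  0.08]), 'spin rad', np.float64(-0.004), 'down z', np.float64(-1.0))
```

View pics/w1.png

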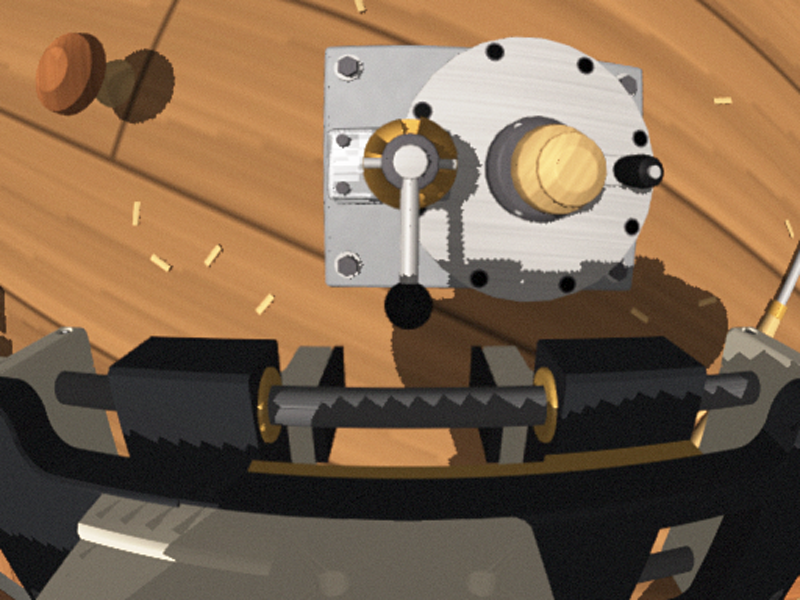

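The wrist view has the ball at (408,305) and the hub at (410,160). The jaws are centred at column 408, so they line up with the ball across the jaw direction.

Run:
```python
from w import *
for n,u,v,h in[("ball",408,305,.148),("hub",410,160,.165),("pin side crank top",654,172,.122)]+[("hole",x,y,.07) for x,y in[(495,51),(586,65),(422,111),(631,227),(567,285),(480,279),(640,138)]]:
  w=wray("w1",u*.64,v*.64,h);c=w[:2]-[.5687,-.0083];print(n,w.round(4),np.hypot(*c).round(4),np.degrees(np.arctan2(c[1],c[0])).round(1))
```

```text
ball [0.4674 0.0396 0.148 ] 0.112 154.7
hub [0.5359 0.0709 0.165 ] 0.0857 112.5
pin side crank top [ 0.6016 -0.0645  0.122 ] 0.0652 -59.7
hole [0.6334 0.0525 0.07  ] 0.0887 43.2
hole [ 0.658  -0.0089  0.07  ] 0.0893 -0.4
hole [0.5722 0.0784 0.07  ] 0.0868 87.7
hole [ 0.5703 -0.0934  0.07  ] 0.0852 -88.9
hole [ 0.5095 -0.0684  0.07  ] 0.0843 -134.6
hole [ 0.4855 -0.0079  0.07  ] 0.0832 179.7
hole [ 0.6321 -0.0691  0.07  ] 0.0878 -43.8
```

Request:
move_arm([
  [[3, 0.1, 0, 0], [3, 0, 0, 0], [2, 0, 0, 0], [2, 0, 0, 0], [0, 0, 0, 0]],
])

```text
clock: 2.85
tool_pos: [0.4641, 0.0388, 0.1242]
orientation: [-92.9, 89.7, -157.6]
force: [-1.3, 0.2, 0.1]
opening: 0.0444
```

Request:
move_arm([
  [[0, 0, 0, 0], [0, 0, 0, 0], [0, 0, 0, 0], [0, 0, 0, 0]],
], jaw=3.2)

```text
clock: 3.25
tool_pos: [0.4663, 0.0397, 0.1274]
orientation: [92.3, 89.9, 27.7]
force: [-1.3, -0.2, 0.2]
opening: 0.0321
```

```bash
cat > plan.py <<'E'
from w import *
A=np.array([.5325,.070])
def arc(o,phis,lead=0.):
    # jaw centre on the ball's arc, phi = lever rad; prints rows
    R=Rt(o);t=o["tool_pos"].copy();out=[];j=jawdir(o)
    for ph in phis:
        a=np.radians(205.5)-ph; w=np.r_[A+.075*np.array([np.cos(a),np.sin(a)]),t[2]]
        s=np.radians((j-(np.degrees(a)-270)+90)%180-90)
        out.append([*(R.T@(w-t)*100).round(2),s.round(3)])
        t=w;j-=np.degrees(s);R=R@Rn.from_euler('x',s).as_matrix()
    return out
def st():
    o=get_obs();r=o["tool_pos"][:2]-A;a=np.arctan2(r[1],r[0])%(2*np.pi)
    print("phi",(np.radians(205.5)-a).round(3),"r",np.hypot(*r).round(4),"jaw",jawdir(o).round(1),"F",o["force"].round(1),"open",o["opening"].round(4),"t",o["clock"]);return o
E
python3 - <<'E'
from plan import *
o=st();print(arc(o,np.arange(.1,1.7,.1)))
E
```

```text
Traceback (most recent call last):
  File "plan.py", line 14, in st
    print("phi",(np.radians(205.5)-a).round(3),"r",np.hypot(*r).round(4),"jaw",jawdir(o).round(1),"F",o["force"].round(1),"open",o["opening"].round(4),"t",o["clock"]);return o
                                                                                                                                 ^^^^^^^^^^^^^^^^^^
AttributeError: 'float' object has no attribute 'round'
```

```bash
sed -i 's/o\["opening"\].round(4)/round(o["opening"],4)/' plan.py
python3 - <<'E'
from plan import *
o=st();print(*arc(o,np.arange(.1,1.7,.1)),sep="\n")
E
```

```text
phi 0.016 r 0.0728 jaw -64.7 F [-1.3 -0.2  0.2] open 0.0321 t 3.25
[np.float64(-0.0), np.float64(-0.18), np.float64(-0.63), np.float64(0.097)]
[np.float64(0.0), np.float64(0.04), np.float64(-0.75), np.float64(0.1)]
[np.float64(0.0), np.float64(0.04), np.float64(-0.75), np.float64(0.1)]
[np.float64(0.0), np.float64(0.04), np.float64(-0.75), np.float64(0.1)]
[np.float64(0.0), np.float64(0.04), np.float64(-0.75), np.float64(0.1)]
[np.float64(0.0), np.float64(0.04), np.float64(-0.75), np.float64(0.1)]
[np.float64(0.0), np.float64(0.04), np.float64(-0.75), np.float64(0.1)]
[np.float64(0.0), np.float64(0.04), np.float64(-0.75), np.float64(0.1)]
[np.float64(0.0), np.float64(0.04), np.float64(-0.75), np.float64(0.1)]
[np.float64(0.0), np.float64(0.04), np.float64(-0.75), np.float64(0.1)]
[np.float64(0.0), np.float64(0.04), np.float64(-0.75), np.float64(0.1)]
[np.float64(0.0), np.float64(0.04), np.float64(-0.75), np.float64(0.1)]
[np.float64(0.0), np.float64(0.04), np.float64(-0.75), np.float64(0.1)]
[np.float64(0.0), np.float64(0.04), np.float64(-0.75), np.float64(0.1)]
[np.float64(0.0), np.float64(0.04), np.float64(-0.75), np.float64(0.1)]
[np.float64(0.0), np.float64(0.04), np.float64(-0.75), np.float64(0.1)]
```

Request:
move_arm([
  [[0, -0.1, -0.35, 0.05], [0, 0.01, -0.37, 0.05], [0, 0.01, -0.37, 0.05], [0, 0.01, -0.37, 0.05], [0, 0.01, -0.37, 0.05], [0, 0.01, -0.37, 0.05]],
])

```text
clock: 3.85
tool_pos: [0.4601, 0.0582, 0.1285]
orientation: [30.2, 89.7, -51.7]
force: [7.0, -19.0, 9.9]
opening: 0.0322
```

```bash
python3 -c "
from plan import *
st()"
```

```text
phi 0.283 r 0.0734 jaw -81.9 F [  7.  -19.    9.9] open 0.0322 t 3.85
```

Request:
move_arm([
  [[0, 0, 0, 0]],
])

```text
clock: 3.95
tool_pos: [0.4598, 0.0588, 0.1283]
orientation: [39.3, 89.8, -42.6]
force: [2.6, -8.7, 6.8]
opening: 0.0318
```

Request:
move_arm([
  [[0, 0, -0.15, 0.02], [0, 0, -0.15, 0.02], [0, 0, -0.15, 0.02], [0, 0, -0.15, 0.02], [0, 0, -0.15, 0.02], [0, 0, -0.15, 0.02]],
])

```text
clock: 4.55
tool_pos: [0.4581, 0.0684, 0.1274]
orientation: [64.2, 89.9, -24.6]
force: [0.6, -3.6, 4.0]
opening: 0.0321
```

```bash
python3 -c "
from plan import *
st()"
```

```text
phi 0.424 r 0.0744 jaw -88.8 F [ 0.6 -3.6  4. ] open 0.0321 t 4.55
```

Request:
move_arm([
  [[0, 0, -0.22, 0.03], [0, 0, -0.22, 0.03], [0, 0, -0.22, 0.03], [0, 0, -0.22, 0.03], [0, 0, -0.22, 0.03], [0, 0, -0.22, 0.03], [0, 0, -0.22, 0.03], [0, 0, -0.22, 0.03]],
])

```text
clock: 5.35
tool_pos: [0.4592, 0.0868, 0.1267]
orientation: [169.7, 90.0, 67.2]
force: [0.0, -0.9, 0.3]
opening: 0.0316
```

```bash
python3 -c "
from plan import *
o=st();print(*[np.array(a).round(2).tolist() for a in arc(o,np.arange(.7,1.5,.1))])"
```

```text
phi 0.67 r 0.0752 jaw -102.6 F [ 0.  -0.9  0.3] open 0.0316 t 5.35
[0.0, 0.02, -0.22, 0.04] [0.0, 0.04, -0.75, 0.1] [0.0, 0.04, -0.75, 0.1] [0.0, 0.04, -0.75, 0.1] [0.0, 0.04, -0.75, 0.1] [0.0, 0.04, -0.75, 0.1] [0.0, 0.04, -0.75, 0.1] [0.0, 0.04, -0.75, 0.1]
```

Request:
move_arm([
  [[0.1, 0.01, -0.37, 0.05], [0.1, 0.01, -0.37, 0.05], [0.1, 0.01, -0.37, 0.05], [0, 0.01, -0.37, 0.05], [0, 0.01, -0.37, 0.05], [0, 0.01, -0.37, 0.05], [0, 0.01, -0.37, 0.05], [0, 0.01, -0.37, 0.05]],
])

```text
clock: 6.15
tool_pos: [0.4709, 0.1136, 0.1235]
orientation: [-79.1, 90.0, 155.3]
force: [0.1, -1.0, -0.5]
opening: 0.0319
```

Request:
move_arm([
  [[0, 0.01, -0.37, 0.05], [0, 0.01, -0.37, 0.05], [0, 0.01, -0.37, 0.05], [0, 0.01, -0.37, 0.05], [0, 0.01, -0.37, 0.05], [0, 0.01, -0.37, 0.05]],
])

```text
clock: 6.75
tool_pos: [0.4863, 0.1296, 0.1234]
orientation: [-66.2, 90.0, 151.0]
force: [-1.1, -0.1, -0.0]
opening: 0.0319
```

```bash
python3 -c "
from plan import *
o=st();print(*[np.array(a).round(2).tolist() for a in arc(o,np.arange(1.4,1.7,.05))])"
```

```text
phi 1.357 r 0.0754 jaw -142.7 F [-1.1 -0.1 -0. ] open 0.0319 t 6.75
[-0.0, 0.04, -0.32, 0.04] [-0.0, 0.01, -0.37, 0.05] [-0.0, 0.01, -0.37, 0.05] [-0.0, 0.01, -0.37, 0.05] [-0.0, 0.01, -0.37, 0.05] [-0.0, 0.01, -0.37, 0.05] [-0.0, 0.01, -0.37, 0.05]
```

Request:
move_arm([
  [[0, 0, -0.19, 0.025], [0, 0, -0.19, 0.025], [0, 0, -0.19, 0.025], [0, 0, -0.19, 0.025], [0, 0, -0.19, 0.025], [0, 0, -0.15, 0.02], [0, 0, -0.15, 0.02], [0, 0, 0, 0]],
])

```text
clock: 7.55
tool_pos: [0.4973, 0.1362, 0.1236]
orientation: [167.3, 90.0, 15.2]
force: [0.1, -0.2, 0.2]
opening: 0.0321
```

```bash
python3 -c "
from plan import *
o=st();shot('w2')"
```

```text
phi 1.528 r 0.075 jaw -152.1 F [ 0.1 -0.2  0.2] open 0.0321 t 7.55
```

View pics/w2.png

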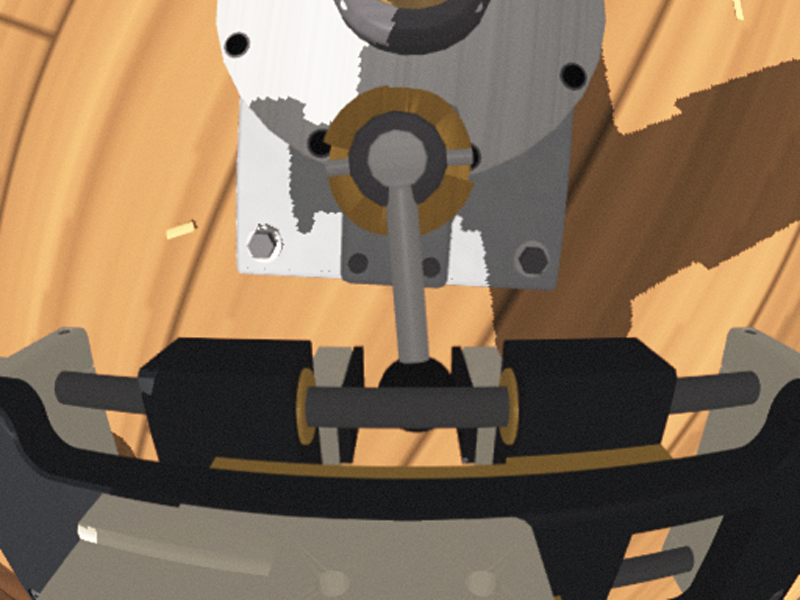

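The ball is at (418,395), against the trailing (right-hand) finger, with the jaw centre at column 408. That puts the lever at about 1.49 rad, so I nudge it on slowly.

Request:
move_arm([
  [[0, 0, -0.11, 0.015], [0, 0, -0.11, 0.015], [0, 0, -0.11, 0.015], [0, 0, 0, 0]],
])

```text
clock: 8.0
tool_pos: [0.5002, 0.1377, 0.1236]
orientation: [174.5, 90.0, 19.8]
force: [0.9, -0.4, 0.6]
opening: 0.032
```

Request:
move_arm([
  [[0, 0, -0.1, 0.01], [0, 0, -0.1, 0.01], [0, 0, 0, 0]],
])

```text
clock: 8.3
tool_pos: [0.502, 0.1386, 0.1236]
orientation: [-173.6, 90.0, 30.6]
force: [-0.3, 0.1, -0.1]
opening: 0.0324
```

Request:
move_arm([
  [[0, 0, -0.07, 0.01], [0, 0, -0.08, 0.01], [0, 0, 0, 0]],
])

```text
clock: 8.6
tool_pos: [0.5032, 0.1391, 0.1235]
orientation: [64.4, 90.0, -92.5]
force: [-1.0, 0.6, -0.4]
opening: 0.0319
```

```bash
python3 -c "
from plan import *
o=st();print(go(o,o['tool_pos'][0],o['tool_pos'][1],.225,25.5))"
```

```text
phi 1.616 r 0.0751 jaw -156.9 F [-1.   0.6 -0.4] open 0.0319 t 8.6
('tool cm', array([-10.15,   0.  ,   0.  ]), 'spin rad', np.float64(-0.043), 'down z', np.float64(-1.0))
```

Request:
move_arm([
  [[0, 0, 0.25, -0.04], [-2, 0, 0, 0], [-4, 0, 0, 0], [-4, 0, 0, 0], [0, 0, 0, 0]],
], jaw=3.6)

```text
clock: 9.1
tool_pos: [0.5039, 0.1394, 0.2294]
orientation: [179.4, 89.4, 24.8]
force: [-0.3, 0.1, -0.1]
opening: 0.036
```

```bash
python3 -c "
from plan import *
o=st();shot('w3');print(go(o,.5976,-.0655,.225,25.5))"
```

```text
phi 1.624 r 0.0751 jaw -154.6 F [-0.3  0.1 -0.1] open 0.036 t 9.1
('tool cm', array([ 0.44, 22.53,  0.34]), 'spin rad', np.float64(-0.001), 'down z', np.float64(-1.0))
```

View pics/w3.png

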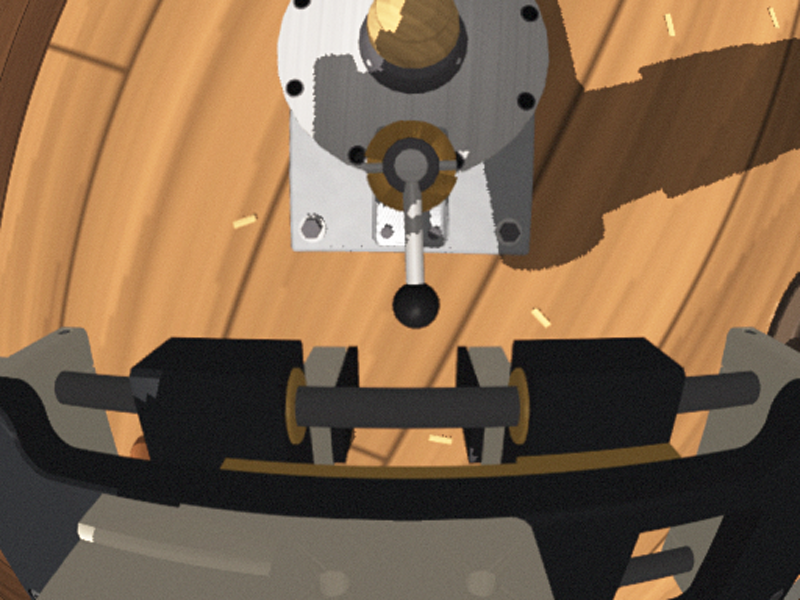

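The lever runs from hub (411,163) to ball (416,305), almost along the stand's +y. I work out its angle and go on to the crank.

```bash
python3 -c "
from plan import *
b=wray('w3',416*.64,305*.64,.144);h=wray('w3',411*.64,163*.64,.165);print(b,h)
e=wray('w3',313*.64,228*.64,.02)-wray('w3',510*.64,231*.64,.02)
d=b-h;a=np.degrees(np.arctan2(d[1],d[0]));ea=np.degrees(np.arctan2(e[1],e[0]))
print(a,np.hypot(*d[:2]),ea,np.hypot(*e[:2]),'lever',np.radians(205.5-a),np.radians(ea%360-a))"
```

```text
[0.5005578 0.1376726 0.144    ] [0.5356719  0.07033036 0.165     ]
117.53877937431258 0.07594719864282976 24.643358265686555 0.15876130809502723 lever 1.5352129139913921 -1.6213309583721651
```

Request:
move_arm([
  [[0, 4, 0, 0], [0, 4, 0, 0], [0, 4, 0.1, 0], [0, 4, 0.1, 0], [0, 4, 0.1, 0], [0, 2.5, 0, 0], [0, 0, 0, 0]],
])

```text
clock: 9.85
tool_pos: [0.595, -0.0692, 0.2218]
orientation: [-7.4, 89.9, -162.2]
force: [-1.1, 1.2, -0.7]
opening: 0.0359
```

```bash
python3 -c "
from plan import *
o=st();shot('w4');print(go(o,.5976,-.0655,.1,25.5))"
```

```text
phi -1.548 r 0.1526 jaw -154.8 F [-1.1  1.2 -0.7] open 0.0359 t 9.85
('tool cm', array([12.18, -0.22, -0.42]), 'spin rad', np.float64(-0.005), 'down z', np.float64(-1.0))
```

View pics/w4.png

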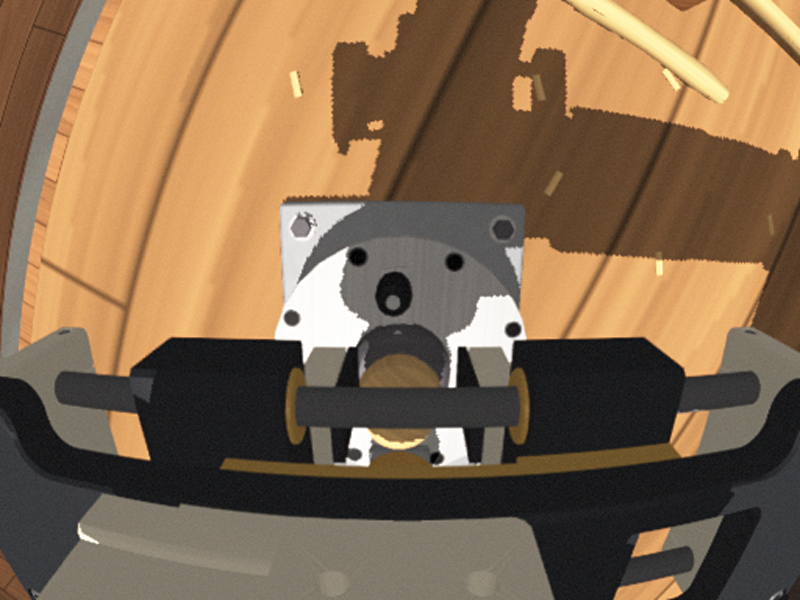

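```bash
python3 -c "
from plan import *
o=get_obs();k=wray('w4',393*.64,301*.64,.122);print(k);print(go(o,k[0],k[1],.1,25.5))
c=np.array([.5705,-.0075])
for x,y in [(358,257),(455,262),(291,318),(513,329)]:
  w=wray('w4',x*.64,y*.64,.07)[:2];d=w-c;print(w,np.hypot(*d),np.degrees(np.arctan2(d[1],d[0])))"
```

```text
[ 0.60167829 -0.06418654  0.122     ]
('tool cm', array([12.19, -0.03, -0.84]), 'spin rad', np.float64(-0.005), 'down z', np.float64(-1.0))
[ 0.63131676 -0.06830998] 0.08600308733071522 -44.99680636589171
[ 0.5700916  -0.09320131] 0.08570228804443948 -90.27303261186077
[ 0.6576957  -0.00761616] 0.0871957823551265 -0.07633079321713358
[ 0.51001077 -0.06770931] 0.08534698654419601 -135.13287601664197
```

Request:
move_arm([
  [[3, -0.1, -0.7, 0], [3, 0, 0, 0], [2, 0, 0, 0], [2, 0, 0, 0], [1.2, 0, 0, 0], [0.9, 0, 0, 0], [0, 0, 0, 0]],
])

```text
clock: 10.6
tool_pos: [0.5999, -0.0622, 0.1015]
orientation: [-18.6, 89.9, -173.2]
force: [-0.0, -0.3, 0.6]
opening: 0.0361
```

Request:
move_arm([
  [[0, 0, 0, 0], [0, 0, 0, 0], [0, 0, 0, 0], [0, 0, 0, 0]],
], jaw=2.5)

```text
clock: 11.0
tool_pos: [0.6008, -0.0625, 0.1032]
orientation: [166.0, 89.9, 11.4]
force: [0.4, -0.7, -0.1]
opening: 0.025
```

```bash
cat > crank.py <<'E'
from w import *
C=np.array([.570,-.0077])
def st2(steps=()):
    o=get_obs();r=o["tool_pos"][:2]-C;a=np.degrees(np.arctan2(r[1],r[0]));F=o["force"]
    ta=np.radians(a-90);print("ang",a.round(2),"r",np.hypot(*r).round(4),"z",o["tool_pos"][2].round(4),"jaw",jawdir(o).round(1),"Ftan(cw)",(F[0]*np.cos(ta)+F[1]*np.sin(ta)).round(1),F.round(1),"t",o["clock"])
    R=Rt(o);t=o["tool_pos"].copy();j=jawdir(o)
    for b in steps:
        br=np.radians(b);w=np.r_[C+.064*np.array([np.cos(br),np.sin(br)]),t[2]]
        s=np.radians((j-(b+90)+90)%180-90);print([*(R.T@(w-t)*100).round(2).tolist(),s.round(3).item()])
        t=w;j-=np.degrees(s);R=R@Rn.from_euler('x',s).as_matrix()
E
python3 -c "
from crank import *
st2(range(-66,-90,-2))"
```

```text
ang -60.68 r 0.0629 z 0.1032 jaw -154.6 Ftan(cw) 0.0 [ 0.4 -0.7 -0.1] t 11.0
[-0.0, 0.12, 0.59, 0.024]
[-0.0, -0.0, 0.22, 0.035]
[-0.0, -0.0, 0.22, 0.035]
[-0.0, -0.0, 0.22, 0.035]
[-0.0, -0.0, 0.22, 0.035]
[-0.0, -0.0, 0.22, 0.035]
[-0.0, -0.0, 0.22, 0.035]
[-0.0, -0.0, 0.22, 0.035]
[-0.0, -0.0, 0.22, 0.035]
[-0.0, -0.0, 0.22, 0.035]
[-0.0, -0.0, 0.22, 0.035]
[-0.0, -0.0, 0.22, 0.035]
```

Request:
move_arm([
  [[0, 0.1, 0.25, 0.02], [0, 0, 0.22, 0.035], [0, 0, 0.22, 0.035], [0, 0, 0.22, 0.035], [0, 0, 0.22, 0.035], [0, 0, 0.22, 0.035]],
])

```text
clock: 11.6
tool_pos: [0.5925, -0.0671, 0.1032]
orientation: [177.1, 89.5, 11.2]
force: [12.9, 2.9, -7.8]
opening: 0.0251
```

```bash
cat >> crank.py <<'E'
def ball():
    # ball seen by the scene camera; height by the ray meeting the upright line at the ball's xy
    c=calibration("scene");K,T=c["mtx"],c["T"];p,_=snapshot("scene")
    q=T[:3,:3].T@(np.array([.501,.138,.144])-T[:3,3]);u,v=K[0,2]+K[0,0]*q[0]/-q[2],K[1,2]-K[1,1]*q[1]/-q[2]
    U,V=int(u)-14,int(v)-14;g=p[V:V+28,U:U+28].max(2);n,l,s,ce=cv2.connectedComponentsWithStats((g<60).astype(np.uint8))
    if n<2: print("no blob");return p
    d=[np.hypot(*(ce[i]-14))+(99 if s[i,4]<15 else 0) for i in range(1,n)];i=1+int(np.argmin(d))
    print("ball px",(ce[i]+[U,V]).round(2),"area",s[i,4],"expected",round(u,1),round(v,1),"mm/px",round(-q[2]/K[0,0]*1000,2));return p
E
python3 -c "
from crank import *
st2(range(-75,-90,-1));p=ball();cv2.imwrite('pics/s5.png',cv2.resize(p[110:260,170:370,::-1],(800,600)))"
```

```text
ang -69.3 r 0.0635 z 0.1032 jaw -165.9 Ftan(cw) -13.1 [12.9  2.9 -7.8] t 11.6
[-0.01, 0.09, 0.63, -0.015]
[-0.0, -0.0, 0.11, 0.017]
[-0.0, -0.0, 0.11, 0.017]
[-0.0, -0.0, 0.11, 0.017]
[-0.0, -0.0, 0.11, 0.017]
[-0.0, -0.0, 0.11, 0.017]
[-0.0, -0.0, 0.11, 0.017]
[-0.0, -0.0, 0.11, 0.017]
[-0.0, -0.0, 0.11, 0.017]
[-0.0, -0.0, 0.11, 0.017]
[-0.0, -0.0, 0.11, 0.017]
[-0.0, -0.0, 0.11, 0.017]
[-0.0, -0.0, 0.11, 0.017]
[-0.0, -0.0, 0.11, 0.017]
[-0.0, -0.0, 0.11, 0.017]
ball px [309.85 181.92] area 13 expected 310.1 181.2 mm/px 2.55
```

View pics/s5.png

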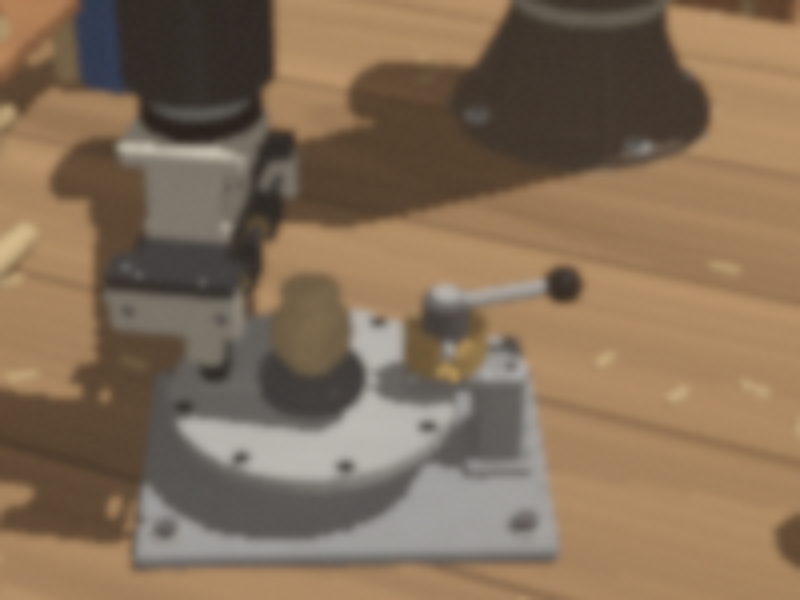

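The scene crop shows the ball at (563,284), so about (310.8,181) in the full picture, and unobstructed. A drop of the plunger will show there as a shift of about 2.6 px. I continue the crank in slow steps.

Request:
move_arm([
  [[0, 0, 0, 0], [0, 0, 0.11, 0.017], [0, 0, 0.11, 0.017], [0, 0, 0.11, 0.017], [0, 0, 0, 0]],
])

```text
clock: 12.15
tool_pos: [0.5883, -0.0683, 0.1031]
orientation: [178.9, 89.6, 10.1]
force: [8.2, 1.0, -5.8]
opening: 0.0253
```

```bash
sed -i 's/g<60/g<80/' crank.py; python3 -c "
from crank import *
st2();ball();ball()"
```

```text
ang -73.18 r 0.0633 z 0.1031 jaw -168.8 Ftan(cw) -8.1 [ 8.2  1.  -5.8] t 12.15
ball px [310.2  180.92] area 40 expected 310.1 181.2 mm/px 2.55
ball px [310.19 180.93] area 42 expected 310.1 181.2 mm/px 2.55
```

Request:
move_arm([
  [[0, 0, 0.11, 0], [0, 0, 0.11, 0], [0, 0, 0.11, 0.01], [0, 0, 0.11, 0.02], [0, 0, 0.11, 0.02], [0, 0, 0, 0]],
])

```text
clock: 12.85
tool_pos: [0.5807, -0.07, 0.1029]
orientation: [-179.8, 89.9, 8.5]
force: [0.8, 0.4, 0.6]
opening: 0.0251
```

```bash
python3 -c "
from crank import *
st2([-80,-81,-82,-83]);ball()"
```

```text
ang -80.26 r 0.0632 z 0.1029 jaw -171.7 Ftan(cw) -0.8 [0.8 0.4 0.6] t 12.85
[0.0, 0.08, -0.03, -0.029]
[-0.0, -0.0, 0.11, 0.017]
[-0.0, -0.0, 0.11, 0.017]
[-0.0, -0.0, 0.11, 0.017]
ball px [310.02 183.68] area 40 expected 310.1 181.2 mm/px 2.55
```

The ball fell 2.75 px, about 8.6 mm, and the knob force dropped to nothing, so the plunger is home. I open the jaws and retreat straight up.

Request:
move_arm([
  [[0, 0, 0, 0], [0, 0, 0, 0], [0, 0, 0, 0]],
], jaw=3.8)

```text
clock: 13.2
tool_pos: [0.5794, -0.0702, 0.1025]
orientation: [-2.1, 90.0, -173.7]
force: [-0.1, 0.1, -0.1]
opening: 0.0371
```

Request:
move_arm([
  [[-2, 0, 0, 0], [-4, 0, 0, 0], [-4, 0, 0, 0], [-3, 0, 0, 0], [0, 0, 0, 0], [0, 0, 0, 0]],
])

```text
clock: 13.8
tool_pos: [0.5797, -0.07, 0.2331]
orientation: [-162.1, 89.9, 26.3]
force: [0.3, 0.2, -0.6]
opening: 0.0381
```

```bash
python3 -c "
from crank import *
st2();p=ball();cv2.imwrite('pics/s6.png',cv2.resize(p[110:260,170:370,::-1],(800,600)))"
```

```text
ang -81.14 r 0.0631 z 0.2331 jaw -171.6 Ftan(cw) -0.3 [ 0.3  0.2 -0.6] t 13.8
ball px [310.02 183.68] area 40 expected 310.1 181.2 mm/px 2.55
```

View pics/s6.png

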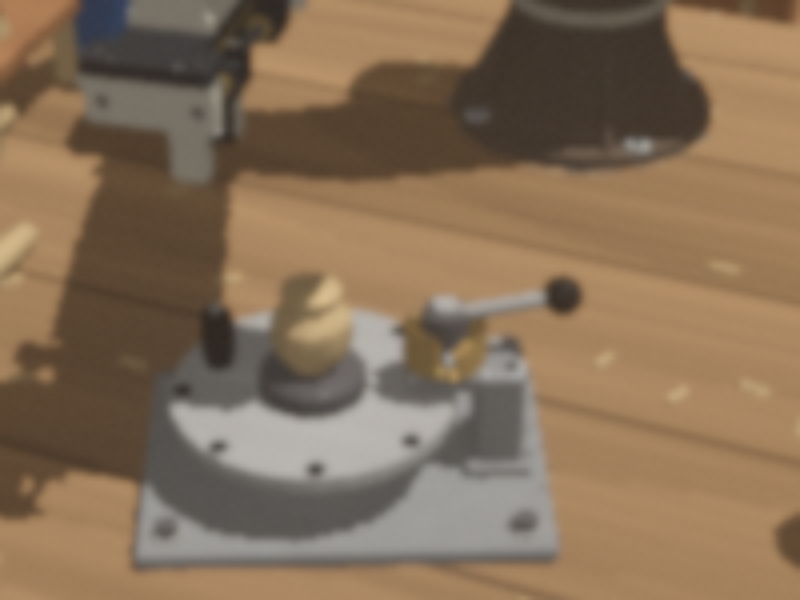

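The ball now sits at (563,295), 11 px lower than in the earlier crop. The jaws are clear of everything, so I hand the job in.

```bash
python3 -c "
from plant import *
print(close_job())"
```

```text
the job is handed in; nothing more can be done
None
```

The index head is locked as far as my checks show, and I handed the job in at about 14 s of the 58 s allowed. No verdict was reported.

- **Lever:** I pushed the ball with loosely open jaws over the hump. The force peaked at about 22 N in one reading while moving and was 9–11 N once held. That is a little above the 20 N guide figure, but it was met on the climb and not against the stop, and I slowed down from there. I left the lever at about 1.52–1.57 rad without ever feeling the stop. The two picture estimates gave 1.52 and 1.535, and the finger position gave about 1.57. All three are past the 1.5 ledge and the 1.4 required, but the lowest is only just past the ledge.
- **Crank:** I turned it clockwise, expecting a hole after about 19° from the holes seen in the top view. The knob force was 13 N while moving and 8 N when slow. When the pin dropped it fell to about 0.8 N, and I stopped at once.
- **Last checks:** In the scene camera the ball sank 2.75 px (about 8.6 mm), where 8–9 mm is expected. It stayed at the same pixel after I let go and retreated. The jaws are well above everything, with the tool force back near zero.
- **Small disagreements:** The wrist and top cameras differed by about 2–3 mm. The crank knob sat about 4 mm from where I had reckoned it, and the closing jaws may have nudged it slightly. Neither affected the result.
- **Not measured again:** The arm never went down near the toadstools, the gouge or the mallet, so I did not check their positions at the end.

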